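Reject the red-tagged gear, mesh the green-tagged gear in the gearbox and hold it home

TASK

Two spline gears came back from inspection and stand in the plywood rack: first put the one with the red tags into the red reject nest, stem down and fully seated, and let go of it. Then take the gear with the green tags, turn it until its splines mesh with the cross-shaped socket of the blue gearbox, slide it fully home against the spring and keep it pressed down: finish while still holding it there with the fingers. Leave the pliers, masking tape and tape measure alone.

Things in the scene. Friction and masses are not known exactly. Their poses are not given: they have to be found in the camera images.
- gear_green: Good gear: steel, green tags (21 mm disc on the hub, 4 dots on the wheel), 0.10-0.21 kg. Origin: centre of the wheel's underside, z up. Wheel 66 mm across, z 0 to 12 mm; on it a square hub 24 x 24 mm, z 12 to 52 mm, sides parallel to x and y, to be gripped. Below: splined stem (see green_tip). Same after a quarter turn. Starts in either rack hole, wheel on the rack's top, turned anyhow.
- green_tip (a point): Tip of the stem of gear_green, 30 mm below the wheel's underside; axes as the gear. The stem is a 12.8 mm round core, tapered over the lowest 4 mm, with four rounded splines 8 mm wide towards +x, -x, +y and -y, 26 mm across over opposite splines; their round lower ends stand 6 mm above the tip. The red gear's stem is the same.
- gear_red: Rejected gear: the same part, measures, axes and origin as gear_green, but with red tags. It stands in the other hole of the rack.
- gearbox: Blue gearbox, fixed, 100 x 100 x 60 mm, turned anyhow, 5 mm bolt heads at its top corners. Origin: centre of its underside, z up. In its top, in a bright square seat, is the spline socket: a cross-shaped hole, arms along the box's x and y, 10.5 mm wide, 29 mm end to end, so the gear enters at any of four quarter turns, axes parallel to the box's. Fully home, the wheel lies on the top.
- socket (a point): Centre of the mouth of the gearbox's socket, on its top face, 60 mm above the bench; axes as the gearbox.
- thrust_pad (a joint): Travel in m of the brass spring pad inside the socket, 0 when up; its face is then 16 mm below the mouth. The gear's stem tip pushes it down: 0.014 when the gear is fully home (joint stop at 0.017). The spring pushes up with about 4 N at 0 and 10 N at 0.014, so a gear that is let go rises by about 14 mm.
- reject_nest: Red block, fixed, 80 x 80 x 40 mm, with one round through hole 34 mm across in the middle for a gear's stem. Origin: centre of its underside, z up.
- reject_mouth (a point): Centre of the mouth of the reject nest's hole, on its top face, 40 mm above the bench. A gear seated there has its origin at this point, to within the hole's play of 4 mm.
- parts_rack: Plywood block, fixed, 190 x 84 x 40 mm, with two round through holes 34 mm across at x = -50 and +50 mm (its own axes), in which the two gears stand. Origin: centre of its underside, z up.
- pliers: Bystander: blue-handled pliers, 56 x 178 x 14 mm, lying on the bench nearer the robot. Origin: centre of the underside.
- tape_masking: Bystander: roll of beige masking tape, 84 mm across, 24 mm high, lying flat farther away. Origin: centre of the underside.
- tape_measure: Bystander: yellow tape measure, 34 x 73 x 68 mm, standing nearer the robot on the right. Origin: centre of the underside.
Things that resemble listed ones, but are neither listed nor needed, are in the scene too. There is more than one size of the reject_nest; the one meant has the size given above. What is shaped like the gear_green but yellow is not meant.

How it is judged (in metres and radians):
On the way, in this order (a step that is already met when the one before it is completed fails the run):
1. the red-tagged gear is seated in the reject nest and released (horizontal distance between gear_red and reject_mouth below 0.007 m and z of gear_red in the frame of reject_mouth below 0.003 m and angle between gear_red's own z axis and vertical below 0.08 rad and contact force between the fingers and gear_red below 0.1 N), for 0.2 s.
2. the green-tagged gear is meshed and pressed home in the gearbox by the fingers (value of joint thrust_pad above 0.0115 m and horizontal distance between gear_green and socket below 0.003 m and z of gear_green in the frame of socket below 0.0025 m and contact force between the fingers and gear_green above 1 N), for 0.2 s.
At the end, for the whole second after the job is handed in: Green gear meshed (within 3 mm and 0.2 rad of the socket, upright within 0.08), wheel at most 2.5 mm above the seat, spring pad down 11.5 mm or more, still, fingers on it with over 1 N. Red gear in the reject nest within 7 mm, at most 3 mm proud, upright, not touched by the fingers (all of step 1 and all of step 2 and angle between gear_green's own z axis and vertical below 0.08 rad and (angle between the x axis of gear_green and the x axis of gearbox, either way round below 0.2 rad or angle between the x axis of gear_green and the x axis of gearbox, either way round above 1.37 rad) and linear speed of gear_green below 0.02 m/s); the arm keeps its last pose, push and grip.
It fails at once if a bystander (pliers, masking tape, tape measure) was moved by more than 30 mm (distance of any of pliers, tape_masking, tape_measure from where it was at the start of the episode above 0.03 m).
It also fails if it takes over 48 s, if anything falls off the work surface, if the arm or the gripper's body presses on something with over 40 N, if the wrist force passes 120 N, or if a joint passes its speed limit or range.

ROBOT

A 6-joint arm with a two-finger parallel gripper is mounted at the origin on a cart in front of the work surface, level with it; the furniture and walls round the work are solid. World frame = base frame: x ahead of the robot, y to its left, z up, the work surface at z = 0. Lengths are in m, angles in degrees, forces in N, time in s.
With the tool pointing down it reaches from about 0.35 to 1 m from the base axis. Payload 7.1 kg.
Tool frame: the origin (TCP) lies midway between the tips of the shut fingers; the grasp point (between the pads) lies env.grip_point_offset behind it (env.grip_point_offset is the distance from the TCP to the grasp point, in m); z points along the fingers, y is the line along which they close (so a half turn about z gives the same grasp; the last joint's range is limited). The gripper opens to 85 mm and grips with 20 to 120 N. Pads are 22 mm wide; open, the fingers measure 114 mm over their backs; the gripper's body (76 mm by 85 mm) begins 54 mm behind the grasp point. The pads swing forward as they close: fully open they stand 13 mm farther back than shut.
Start: joints at [-71.104, 24.242, 93.386, -0, 62.372, -1.089], TCP at [0.214, -0.587, 0.231] pointing down, gripper open.
Joint ranges: [-172.04, 172.04], [-51.8, 120.97], [4.93, 147.93], [-75.15, 255.16], [6.16, 154.13], [-145.62, 145.62]. Speed limits (degrees/s): [136.94, 136.94, 172.46, 180, 180, 180].

INTERFACE

Orientations are given as a 3x3 rotation matrix whose columns are the frame's x, y, z axes.
In Python, from workcell import env gives the robot as it stands.
- The arm moves only by the tool step_arm, never from a script. Its argument "moves" is a list of rows, each an object with "fingers": the opening in per cent of the stroke, from 0 (shut) to 100 (fully open); "slide": the shift along the tool's x, y, z in cm, a list of three; "twist": the turn, a rotation vector about the tool's x, y, z in degrees, a list of three. A call has 1 to 20 rows; each row shifts and turns the commanded pose from where the row before left it, along the tool's axes as they then stand; what a row does not reach is not made up. A row lasts 1/12 s, in which the tool goes at most 41.7 mm and 7.16 degrees, less where a joint would pass 70% of its speed; a pose out of reach is approached as far as the arm can. A call with a gripper value outside its range is refused whole. The fingers move at their own pace and stop on an object; the grip force is fixed at half the most. Time passes only in rows, so rows that do not move let the fingers close. It gives the time, the measured TCP pose, the force, the opening and the grip force at its end, in the units of the state.
- env.state(): the state, without advancing time (a new reading comes with each control period).
- env.capture(name): name is "side" or "top"; returns (picture, depth): 400x640x3 uint8, red, green, blue; 400x640 float32, m along the optical axis (not along the pixel's ray), 0 where there is no reading.
- env.camera_model(name): a dict with "mtx" (3x3 intrinsics, pixels), "k1" (the pictures are not rectified: a ray, as slopes to the right and down, at radius r is drawn at 1 + k1 r^2 times it, then the intrinsics apply), "rvec" (rotation vector, rad) and "tvec" (3), from world to camera coordinates, as OpenCV has them. Camera axes: x right, y down, z forward; pixel columns grow to the right and rows downward; lengths in m; the calibration is good to about 2 mm. A picture is of the moment at which its call begins. camera_model takes no time and is no camera call.
- env.finish_job(): hands the job in; it is judged then, once.
The state is a dict: "time": time; "qpos": joint angles; "joint_velocities": joint speeds; "joint_efforts": joint torques, N m; "position": TCP position; "tool_rot": TCP orientation; "force": force on the tool from outside, world axes, zero at the start; "moment": the same for the moment, N m; "grip_width": finger opening in m; "finger_force": force on a finger pad.
Only numpy, scipy, OpenCV 4.12 (cv2) and the standard library are available. Lean on these libraries where they do the work, as an engineer would, in place of code of your own. Each camera call takes 0.05 s, during which the arm holds its last target. There are 200 camera calls.

## Working session

There is one attempt and no reset: what is moved stays moved. The work goes in short steps, Python scripts to look and compute and a tool call to move; the robot and the scene stay as the last step left them, time stands still between calls to the robot, and variables do not carry over. Pictures are saved under pics/ and viewed, at most 10 in all, crops included, and the job is handed in when it is done.

Besides the shell and the picture viewer there is one more tool, called by a JSON object that holds its "fn" and its "kwargs". step_arm: Moves the arm, as the interface text tells. Its arguments: {"type":"object","properties":{"moves":{"type":"array","items":{"type":"object","properties":{"fingers":{"type":"number"},"slide":{"type":"array","items":{"type":"number"}},"twist":{"type":"array","items":{"type":"number"}}}}}},"required":["moves"]}

```bash
mkdir -p pics; ls
python3 - <<'E'
from workcell import env
import cv2,numpy as np
for n in("top","side"):
    p,d=env.capture(n); cv2.imwrite(f"pics/{n}0.png",p[:,:,::-1]); np.savez(f"{n}0.npz",p=p,d=d)
    print(n,env.camera_model(n))
print(env.state()); print(env.grip_point_offset)
E
```

```text
pics
top {'mtx': array([[412.33634555,   0.        , 315.47765702],
       [  0.        , 412.33634555, 199.47468656],
       [  0.        ,   0.        ,   1.        ]]), 'k1': -0.016968670381325844, 'rvec': array([ 2.13552528, -2.15609864,  0.22664089]), 'tvec': array([-0.20386611,  0.52085648,  0.97949536])}
side {'mtx': array([[514.65809775,   0.        , 320.22247052],
       [  0.        , 514.65809775, 195.85286015],
       [  0.        ,   0.        ,   1.        ]]), 'k1': -0.008271786253220469, 'rvec': array([ 1.94232524, -0.54453772,  0.3398586 ]), 'tvec': array([-0.54594899,  0.10201528,  1.34573518])}
{'time': 0.1, 'qpos': array([-7.11041407e+01,  2.42794676e+01,  9.34269167e+01,  9.48491369e-05,
        6.23745857e+01, -1.08566051e+00]), 'joint_velocities': array([ 0.08096097, -0.11916527, -0.14781863, -0.0665339 , -0.02742625,
       -0.07356607]), 'joint_efforts': array([-5.82396788e-04, -5.58425474e+01, -2.82445693e+01, -4.87029570e-05,
        3.01391716e-03, -3.55050099e-05]), 'position': array([ 0.2134652 , -0.58688102,  0.23063076]), 'tool_rot': array([[ 9.39803156e-01,  3.41715992e-01, -4.56273382e-04],
       [ 3.41716296e-01, -9.39802205e-01,  1.33750882e-03],
       [ 2.82414227e-05, -1.41291106e-03, -9.99999001e-01]]), 'force': array([-0.13000369,  0.92037392,  0.14949486]), 'moment': array([ 0.03287969, -0.01691563, -0.01787502]), 'finger_force': 0.0, 'grip_width': 0.08550904611931708}
0.0187
```

View pics/top0.png

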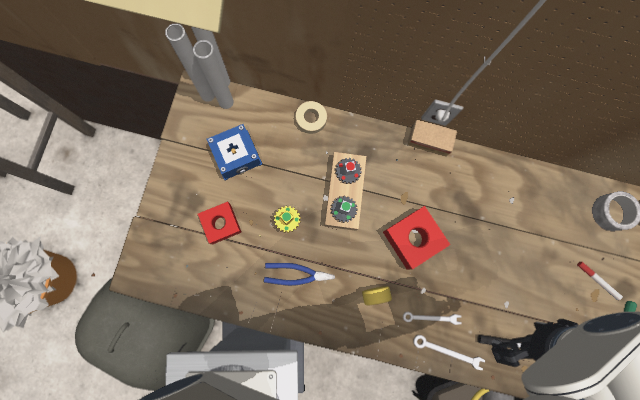

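View pics/side0.png

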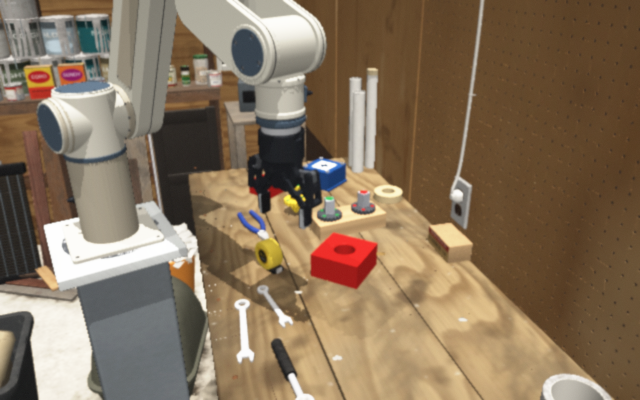

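```bash
cat > h.py <<'E'
import numpy as np,cv2
from workcell import env
def cloud(n,d):
    c=env.camera_model(n);K=c["mtx"];k=c["k1"]
    v,u=np.mgrid[:d.shape[0],:d.shape[1]].astype(float)
    pts=np.stack([u.ravel(),v.ravel()],1)[:,None]
    s=cv2.undistortPoints(pts,K,np.array([k,0,0,0.]))[:,0]
    R=cv2.Rodrigues(c["rvec"])[0];z=d.ravel()[:,None]
    P=(np.hstack([s*z,z])-c["tvec"].ravel())@R
    return P.reshape(*d.shape,3)
def rect(P):
    (c,s,a)=cv2.minAreaRect((P[:,:2]*1000).astype(np.float32)); return np.round(c,1),np.round(s,1),round(a,1)
E
python3 - <<'E'
from h import *
f=np.load("top0.npz");p=f["p"];d=f["d"];W=cloud("top",d)
hsv=cv2.cvtColor(p,cv2.COLOR_RGB2HSV);H,S,V=[hsv[...,i].astype(int) for i in range(3)]
def reg(name,box,m,z0,z1):
    x0,y0,x1,y1=box;mm=np.zeros(H.shape,bool);mm[y0:y1,x0:x1]=1
    mm&=m&(d>0)&(W[...,2]>z0)&(W[...,2]<z1);P=W[mm]
    print(name,len(P),rect(P),"mean",P.mean(0).round(4), "zmed",np.median(P[:,2]).round(4))
    return P
red=((H<8)|(H>172))&(S>120);grn=(H>50)&(H<90)&(S>80);al=np.ones(H.shape,bool)
reg("small nest",(190,190,250,250),red,.03,.1)
reg("big nest",(370,200,460,280),red,.03,.1)
reg("gearbox",(195,115,270,190),al,.052,.07)
reg("rack",(318,145,372,235),al,.033,.046)
for n,b in(("red",(325,145,372,190)),("green",(325,185,372,235))):
    reg(n+" hubtop",b,al,.085,.11); reg(n+" wheel",b,al,.047,.06)
    reg(n+" tag",b,red if n=="red" else grn,.085,.11)
sock=reg("seat",(195,115,270,190),(S<60)&(V>150),.05,.07)
c=np.vstack([p[110:195,195:275].repeat(6,0).repeat(6,1)[:,:,::-1]])
c2=p[140:240,315:380].repeat(5,0).repeat(5,1)[:,:,::-1]
o=np.zeros((510,805,3),np.uint8);o[:510,:480]=c[:510];o[:500,480:805]=c2;cv2.imwrite("pics/crop.png",cv2.resize(o,(800,506)))
E
```

```text
small nest 946 (array([466.1,  33. ]), array([81.3, 80.7]), 22.2) mean [0.4651 0.0326 0.0399] zmed 0.0401
big nest 2009 (array([ 422.6, -460.7]), array([113.9, 115.8]), 31.1) mean [ 0.421  -0.4584  0.0558] zmed 0.0569
gearbox 1508 (array([ 6.492e+02, -4.000e-01]), array([102.6, 100.1]), 23.7) mean [ 0.6475 -0.0009  0.0602] zmed 0.0602
rack 1439 (array([ 545.8, -286.1]), array([ 84.6, 190.5]), 82.1) mean [ 0.5431 -0.2849  0.0403] zmed 0.0404
red hubtop 102 (array([ 593.4, -291.7]), array([24.5, 23.4]), 10.7) mean [ 0.5928 -0.2917  0.0923] zmed 0.0926
red wheel 350 (array([ 593.9, -292.1]), array([64.6, 65.2]), 55.2) mean [ 0.59   -0.2911  0.0521] zmed 0.052
red tag 53 (array([ 593.2, -292.3]), array([17.9, 18.4]), 48.5) mean [ 0.5939 -0.2924  0.0928] zmed 0.0928
green hubtop 105 (array([ 494.8, -278.9]), array([23.5, 24.7]), 69.9) mean [ 0.4946 -0.2787  0.0925] zmed 0.0926
green wheel 380 (array([ 495. , -279.3]), array([65.3, 63.4]), 85.3) mean [ 0.4934 -0.2774  0.0523] zmed 0.0522
green tag 55 (array([ 495.5, -279.1]), array([18.5, 18. ]), 17.9) mean [ 0.4953 -0.279   0.093 ] zmed 0.0929
seat 520 (array([ 6.49e+02, -6.00e-01]), array([92.6, 91.8]), 23.2) mean [ 0.6489 -0.0009  0.0607] zmed 0.0606
```

View pics/crop.png

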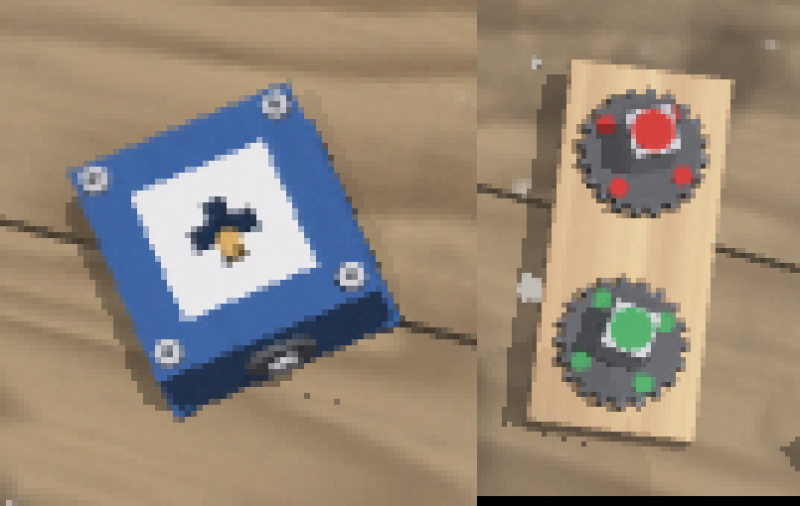

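The crop shows the red gear (top) and green gear (bottom) in the rack, and the blue gearbox with its cross socket near (234,150) in the full picture. The small nest at (219,223) measures 80 mm, so it is the one meant. Next I refine the angles from the tag dots.

```bash
cat >> h.py <<'E'
def plan(x,y,z,yaw=None,s=None):
    s=s or env.state();R=s["tool_rot"];d=(np.array([x,y,z])-s["position"])
    a=np.degrees(np.arctan2(R[1,0],R[0,0]))
    print("slide cm",(R.T@d*100).round(2),"yaw",a.round(2),"twist z",None if yaw is None else round(a-yaw,2))
E
python3 - <<'E'
from h import *
f=np.load("top0.npz");p=f["p"];d=f["d"];W=cloud("top",d)
hsv=cv2.cvtColor(p,cv2.COLOR_RGB2HSV);H,S,V=[hsv[...,i].astype(int) for i in range(3)]
red=((H<8)|(H>172))&(S>120);grn=(H>50)&(H<90)&(S>80)
def fit(name,m,box,z0,z1,c):
    x0,y0,x1,y1=box;mm=np.zeros(H.shape,bool);mm[y0:y1,x0:x1]=1;mm&=m&(W[...,2]>z0)&(W[...,2]<z1)
    n,L,st,_=cv2.connectedComponentsWithStats(mm.astype(np.uint8))
    for i in range(1,n):
        q=W[L==i].mean(0)[:2]-c;print(name,st[i,4],(np.hypot(*q)*1000).round(1),np.degrees(np.arctan2(q[1],q[0])).round(1)%90)
fit("r",red,(325,145,372,190),.047,.06,np.array([.5936,-.292]))
fit("g",grn,(325,185,372,235),.047,.06,np.array([.495,-.279]))
# gearbox: project top plane z=.06 for dark/brass cross and white seat
c=env.camera_model("top");K=c["mtx"];R=cv2.Rodrigues(c["rvec"])[0];C=-R.T@c["tvec"].ravel()
def pl(uv,z):
    s=cv2.undistortPoints(np.float64(uv)[:,None],K,np.array([c["k1"],0,0,0.]))[:,0]
    r=np.hstack([s,np.ones((len(s),1))])@R;return C+r*((z-C[2])/r[:,2])[:,None]
k=np.zeros(H.shape,bool);k[115:190,195:270]=1
seat=(S<60)&(V>150)&k
n,L,st,ce=cv2.connectedComponentsWithStats(seat.astype(np.uint8));i=1+st[1:,4].argmax()
v,u=np.nonzero(L==i);print("seat",rect(pl(np.c_[u,v],.06)))
m=cv2.moments((cv2.fillPoly(np.zeros(H.shape,np.uint8),[cv2.convexHull(np.c_[u,v].astype(np.int32))],1)))
print("seat centre",pl([[m["m10"]/m["m00"],m["m01"]/m["m00"]]],.06))
hull=cv2.fillPoly(np.zeros(H.shape,np.uint8),[cv2.convexHull(np.c_[u,v].astype(np.int32))],1)>0
v,u=np.nonzero(hull&~seat);Q=pl(np.c_[u,v],.06);r=np.hypot(*(Q[:,:2]-[.649,-.0006]).T);Q=Q[r<.02];print("cross",len(Q),rect(Q),Q.mean(0))
plan(.594,-.292,.16,11)
E
```

```text
r 12 23.2 54.2
r 2 26.7 46.7
r 12 23.5 55.7
r 12 23.0 56.69999999999999
g 13 24.3 24.6
g 11 24.1 23.5
g 13 23.2 23.099999999999994
g 14 22.7 25.80000000000001
seat (array([649. ,  -1.3]), array([59.6, 59.7]), 23.7)
seat centre [[ 0.64889464 -0.00110783  0.06      ]]
cross 67 (array([ 6.484e+02, -1.000e-01]), array([22.3, 24.3]), 67.4) [ 0.64902386 -0.00068972  0.06      ]
slide cm [ 45.84 -14.7    7.09] yaw 19.98 twist z 8.98
```

{"fn": "step_arm", "kwargs": {"moves": [{"fingers": 100, "slide": [3.82, -1.225, 0.3]}, {"fingers": 100, "slide": [3.82, -1.225, 0.3]}, {"fingers": 100, "slide": [3.82, -1.225, 0.3]}, {"fingers": 100, "slide": [3.82, -1.225, 0.3]}, {"fingers": 100, "slide": [3.82, -1.225, 0.3]}, {"fingers": 100, "slide": [3.82, -1.225, 0.3]}, {"fingers": 100, "slide": [3.82, -1.225, 0.3]}, {"fingers": 100, "slide": [3.82, -1.225, 0.3]}, {"fingers": 100, "slide": [3.82, -1.225, 0.3]}, {"fingers": 100, "slide": [3.82, -1.225, 0.3]}, {"fingers": 100, "slide": [3.82, -1.225, 0.3]}, {"fingers": 100, "slide": [3.82, -1.225, 0.3]}, {"fingers": 100, "twist": [0, 0, 4.7]}, {"fingers": 100, "twist": [0, 0, 4.7]}, {"fingers": 100}]}}

```text
invalid input
```

```bash
python3 -c "
from h import *
plan(.594,-.292,.057,10.5);s=env.state();print(s['position'],s['time'],s['qpos'],s['force'])"
```

```text
slide cm [ 45.84 -14.68  17.39] yaw 19.98 twist z 9.48
[ 0.2134652  -0.58688102  0.23063076] 0.1 [-7.11041407e+01  2.42794676e+01  9.34269167e+01  9.48491369e-05
  6.23745857e+01 -1.08566051e+00] [-0.13000369  0.92037392  0.14949486]
```

{"fn": "step_arm", "kwargs": {"moves": [{"fingers": 100, "slide": [3.82, -1.225, 0.3], "twist": [0, 0, 0]}, {"fingers": 100, "slide": [3.82, -1.225, 0.3], "twist": [0, 0, 0]}, {"fingers": 100, "slide": [3.82, -1.225, 0.3], "twist": [0, 0, 0]}, {"fingers": 100, "slide": [3.82, -1.225, 0.3], "twist": [0, 0, 0]}, {"fingers": 100, "slide": [3.82, -1.225, 0.3], "twist": [0, 0, 0]}, {"fingers": 100, "slide": [3.82, -1.225, 0.3], "twist": [0, 0, 0]}, {"fingers": 100, "slide": [3.82, -1.225, 0.3], "twist": [0, 0, 0]}, {"fingers": 100, "slide": [3.82, -1.225, 0.3], "twist": [0, 0, 0]}, {"fingers": 100, "slide": [3.82, -1.225, 0.3], "twist": [0, 0, 0]}, {"fingers": 100, "slide": [3.82, -1.225, 0.3], "twist": [0, 0, 0]}, {"fingers": 100, "slide": [3.82, -1.225, 0.3], "twist": [0, 0, 0]}, {"fingers": 100, "slide": [3.82, -1.225, 0.3], "twist": [0, 0, 0]}, {"fingers": 100, "slide": [0, 0, 0], "twist": [0, 0, 4.7]}, {"fingers": 100, "slide": [0, 0, 0], "twist": [0, 0, 4.7]}, {"fingers": 100, "slide": [0, 0, 0], "twist": [0, 0, 0]}]}}

```text
time: 1.35
position: [0.5945, -0.2914, 0.1945]
tool_rot: [[0.983, 0.183, -0.001], [0.183, -0.983, 0.001], [-0.001, -0.001, -1.0]]
force: [-1.4, 0.1, 0.6]
grip_width: 0.0853
finger_force: 0.0
```

```bash
python3 -c "
from h import *
plan(.594,-.292,.057,10.5);s=env.state();print(s['position'],s['time'],s['qpos'],s['force'])"
```

```text
slide cm [-0.04  0.06 13.75] yaw 10.52 twist z 0.02
[ 0.59448726 -0.2914448   0.19452373] 1.35 [-2.71448895e+01  2.96444873e+01  8.98621175e+01 -2.97291847e-03
  6.05655064e+01  5.23381811e+01] [-1.36516569  0.12385932  0.63297653]
```

{"fn": "step_arm", "kwargs": {"moves": [{"fingers": 100, "slide": [-0.02, 0.05, 3.4], "twist": [0, 0, 0]}, {"fingers": 100, "slide": [0, 0, 3.4], "twist": [0, 0, 0]}, {"fingers": 100, "slide": [0, 0, 3.4], "twist": [0, 0, 0]}, {"fingers": 100, "slide": [0, 0, 2.3], "twist": [0, 0, 0]}, {"fingers": 100, "slide": [0, 0, 1.2], "twist": [0, 0, 0]}, {"fingers": 0, "slide": [0, 0, 0], "twist": [0, 0, 0]}, {"fingers": 0, "slide": [0, 0, 0], "twist": [0, 0, 0]}, {"fingers": 0, "slide": [0, 0, 0], "twist": [0, 0, 0]}, {"fingers": 0, "slide": [0, 0, 0], "twist": [0, 0, 0]}, {"fingers": 0, "slide": [0, 0, 0], "twist": [0, 0, 0]}, {"fingers": 0, "slide": [0, 0, 0], "twist": [0, 0, 0]}, {"fingers": 0, "slide": [0, 0, 0], "twist": [0, 0, 0]}, {"fingers": 0, "slide": [0, 0, 0], "twist": [0, 0, 0]}]}}

```text
time: 2.43
position: [0.5952, -0.2936, 0.0603]
tool_rot: [[0.983, 0.184, 0.003], [0.184, -0.983, -0.001], [0.003, 0.002, -1.0]]
force: [-0.5, -0.3, 6.5]
grip_width: 0.0232
finger_force: 60.2
```

{"fn": "step_arm", "kwargs": {"moves": [{"fingers": 0, "slide": [0, 0, -1.5], "twist": [0, 0, 0]}, {"fingers": 0, "slide": [0, 0, -3], "twist": [0, 0, 0]}, {"fingers": 0, "slide": [0, 0, -3.5], "twist": [0, 0, 0]}, {"fingers": 0, "slide": [0, 0, -3.5], "twist": [0, 0, 0]}, {"fingers": 0, "slide": [0, 0, -1.5], "twist": [0, 0, 0]}, {"fingers": 0, "slide": [0, 0, 0], "twist": [0, 0, 0]}]}}

```text
time: 2.93
position: [0.5965, -0.2943, 0.1945]
tool_rot: [[0.983, 0.184, 0.008], [0.184, -0.983, -0.004], [0.007, 0.006, -1.0]]
force: [1.1, 0.0, -1.6]
grip_width: 0.0231
finger_force: 59.5
```

```bash
python3 -c "
from h import *
plan(.4655,.033,.19);s=env.state();print(s['position'],s['grip_width'],s['finger_force'],s['force'])"
```

```text
slide cm [ -6.86 -34.58   0.21] yaw 10.6 twist z None
[ 0.59653808 -0.29427475  0.19451851] 0.023087852851307496 59.52647566795349 [ 1.05651563  0.00813815 -1.64149858]
```

{"fn": "step_arm", "kwargs": {"moves": [{"fingers": 0, "slide": [-0.4, -2, 0], "twist": [0, 0, 0]}, {"fingers": 0, "slide": [-0.7, -3.5, 0], "twist": [0, 0, 0]}, {"fingers": 0, "slide": [-0.7, -3.5, 0], "twist": [0, 0, 0]}, {"fingers": 0, "slide": [-0.7, -3.5, 0], "twist": [0, 0, 0]}, {"fingers": 0, "slide": [-0.7, -3.5, 0], "twist": [0, 0, 0]}, {"fingers": 0, "slide": [-0.7, -3.5, 0], "twist": [0, 0, 0]}, {"fingers": 0, "slide": [-0.7, -3.5, 0], "twist": [0, 0, 0]}, {"fingers": 0, "slide": [-0.7, -3.5, 0], "twist": [0, 0, 0]}, {"fingers": 0, "slide": [-0.7, -3.5, 0], "twist": [0, 0, 0]}, {"fingers": 0, "slide": [-0.56, -3, 0], "twist": [0, 0, 0]}, {"fingers": 0, "slide": [-0.3, -1.5, 0], "twist": [0, 0, 0]}, {"fingers": 0, "slide": [0, 0, 0], "twist": [0, 0, 0]}, {"fingers": 0, "slide": [0, 0, 0], "twist": [0, 0, 0]}]}}

```text
time: 4.02
position: [0.4625, 0.034, 0.188]
tool_rot: [[0.983, 0.186, -0.001], [0.186, -0.983, -0.0], [-0.001, 0.0, -1.0]]
force: [0.3, -0.2, -1.6]
grip_width: 0.0235
finger_force: 59.5
```

Run:
```python
from h import *
p,d=env.capture("top");W=cloud("top",d)
plan(.4655,.033,.062);s=env.state();print(s['position'],s['tool_rot'].round(4),s['force'])
cv2.imwrite("pics/nest1.png",cv2.resize(p[160:280,160:300,::-1],None,fx=4,fy=4))
```

```text
slide cm [ 0.24  0.08 12.61] yaw 10.64 twist z None
[0.46306582 0.03339495 0.18809452] [[ 9.828e-01  1.847e-01 -4.000e-04]
 [ 1.847e-01 -9.828e-01 -3.000e-04]
 [-5.000e-04  2.000e-04 -1.000e+00]] [ 1.3550469  -0.14378977 -2.28029577]
```

View pics/nest1.png

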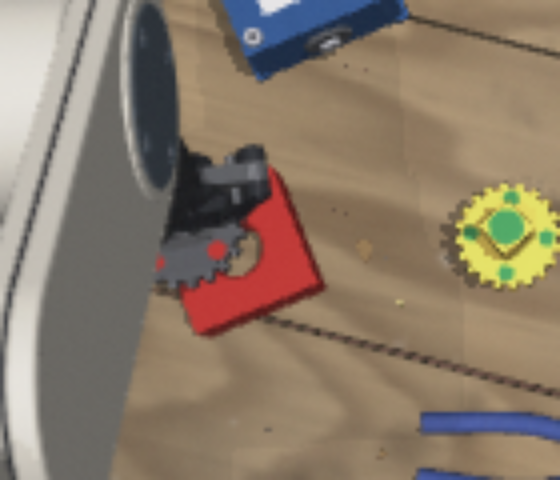

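The held red gear hangs just above the nest, with its wheel at about (195,250) in the crop. I'll lower it.

{"fn": "step_arm", "kwargs": {"moves": [{"fingers": 0, "slide": [0.24, 0.05, 2], "twist": [0, 0, 0]}, {"fingers": 0, "slide": [0, 0, 3], "twist": [0, 0, 0]}, {"fingers": 0, "slide": [0, 0, 3], "twist": [0, 0, 0]}, {"fingers": 0, "slide": [0, 0, 1.5], "twist": [0, 0, 0]}, {"fingers": 0, "slide": [0, 0, 1], "twist": [0, 0, 0]}, {"fingers": 0, "slide": [0, 0, 1], "twist": [0, 0, 0]}, {"fingers": 0, "slide": [0, 0, 0.8], "twist": [0, 0, 0]}, {"fingers": 0, "slide": [0, 0, 0.4], "twist": [0, 0, 0]}, {"fingers": 0, "slide": [0, 0, 0], "twist": [0, 0, 0]}, {"fingers": 0, "slide": [0, 0, 0], "twist": [0, 0, 0]}]}}

```text
time: 4.9
position: [0.4661, 0.0334, 0.0617]
tool_rot: [[0.983, 0.184, 0.001], [0.184, -0.983, 0.0], [0.001, 0.0, -1.0]]
force: [0.4, -0.5, -1.3]
grip_width: 0.0234
finger_force: 59.6
```

{"fn": "step_arm", "kwargs": {"moves": [{"fingers": 0, "slide": [0, 0, 0.1], "twist": [0, 0, 0]}, {"fingers": 0, "slide": [0, 0, 0], "twist": [0, 0, 0]}, {"fingers": 50, "slide": [0, 0, 0], "twist": [0, 0, 0]}, {"fingers": 100, "slide": [0, 0, 0], "twist": [0, 0, 0]}, {"fingers": 100, "slide": [0, 0, 0], "twist": [0, 0, 0]}, {"fingers": 100, "slide": [0, 0, 0], "twist": [0, 0, 0]}, {"fingers": 100, "slide": [0, 0, 0], "twist": [0, 0, 0]}, {"fingers": 100, "slide": [0, 0, -2], "twist": [0, 0, 0]}, {"fingers": 100, "slide": [0, 0, -4], "twist": [0, 0, 0]}, {"fingers": 100, "slide": [0, 0, -4], "twist": [0, 0, 0]}, {"fingers": 100, "slide": [0, 0, -2], "twist": [0, 0, 0]}, {"fingers": 100, "slide": [0, 0, 0], "twist": [0, 0, 0]}]}}

```text
time: 5.9
position: [0.4687, 0.0336, 0.1848]
tool_rot: [[0.983, 0.184, 0.009], [0.184, -0.983, 0.0], [0.009, 0.001, -1.0]]
force: [0.7, 0.6, 0.3]
grip_width: 0.0853
finger_force: 0.0
```

Run:
```python
from h import *
plan(.4955,-.279,.19,69.3)
```

```text
slide cm [-3.1  31.22 -0.51] yaw 10.59 twist z -58.71
```

{"fn": "step_arm", "kwargs": {"moves": [{"fingers": 100, "slide": [-0.4, 3.9, 0], "twist": [0, 0, 0]}, {"fingers": 100, "slide": [-0.4, 3.9, 0], "twist": [0, 0, 0]}, {"fingers": 100, "slide": [-0.4, 3.9, 0], "twist": [0, 0, 0]}, {"fingers": 100, "slide": [-0.4, 3.9, 0], "twist": [0, 0, 0]}, {"fingers": 100, "slide": [-0.4, 3.9, 0], "twist": [0, 0, 0]}, {"fingers": 100, "slide": [-0.4, 3.9, 0], "twist": [0, 0, 0]}, {"fingers": 100, "slide": [-0.4, 3.9, 0], "twist": [0, 0, 0]}, {"fingers": 100, "slide": [-0.3, 3.9, 0], "twist": [0, 0, 0]}, {"fingers": 100, "slide": [0, 0, 0], "twist": [0, 0, -6.5]}, {"fingers": 100, "slide": [0, 0, 0], "twist": [0, 0, -6.5]}, {"fingers": 100, "slide": [0, 0, 0], "twist": [0, 0, -6.5]}, {"fingers": 100, "slide": [0, 0, 0], "twist": [0, 0, -6.5]}, {"fingers": 100, "slide": [0, 0, 0], "twist": [0, 0, -6.5]}, {"fingers": 100, "slide": [0, 0, 0], "twist": [0, 0, -6.5]}, {"fingers": 100, "slide": [0, 0, 0], "twist": [0, 0, -6.5]}, {"fingers": 100, "slide": [0, 0, 0], "twist": [0, 0, -6.5]}, {"fingers": 100, "slide": [0, 0, 0], "twist": [0, 0, -6.5]}, {"fingers": 100, "slide": [0, 0, 0], "twist": [0, 0, 0]}, {"fingers": 100, "slide": [0, 0, 0], "twist": [0, 0, 0]}]}}

```text
time: 7.48
position: [0.4922, -0.2787, 0.1795]
tool_rot: [[0.36, 0.933, -0.001], [0.933, -0.36, 0.001], [0.0, -0.001, -1.0]]
force: [0.2, -0.5, -0.6]
grip_width: 0.0856
finger_force: 0.0
```

Run:
```python
from h import *
plan(.4955,-.279,.059,69.3);s=env.state();print(s["position"],s["qpos"])
p,d=env.capture("top");np.savez("t2.npz",p=p,d=d);W=cloud("top",d)
m=np.zeros(d.shape,bool);m[190:255,185:255]=1
for z0,z1 in((.03,.045),(.047,.058),(.085,.1)):
    P=W[m&(W[...,2]>z0)&(W[...,2]<z1)&(d>0)];print(z0,len(P),rect(P),np.median(P[:,2]))
```

```text
slide cm [ 0.09  0.33 12.05] yaw 68.89 twist z -0.41
[ 0.49217471 -0.27871692  0.17952801] [-3.07282537e+01  2.31247393e+01  1.03208765e+02 -4.93375329e-05
  5.37367572e+01 -9.62306437e+00]
0.03 535 (array([465.9,  33.1]), array([80.9, 80.5]), 22.4) 0.03996413818470468
0.047 387 (array([464.2,  32.5]), array([65.6, 64.1]), 89.9) 0.052131861757679386
0.085 111 (array([465. ,  32.4]), array([24. , 23.9]), 9.3) 0.09238558890955509
```

The depth measurement shows the red gear seated: wheel top at 52 mm, upright, within 1 mm of the nest centre. Next is the green gear.

{"fn": "step_arm", "kwargs": {"moves": [{"fingers": 100, "slide": [0.09, 0.33, 2], "twist": [0, 0, -0.4]}, {"fingers": 100, "slide": [0, 0, 3], "twist": [0, 0, 0]}, {"fingers": 100, "slide": [0, 0, 3], "twist": [0, 0, 0]}, {"fingers": 100, "slide": [0, 0, 2.5], "twist": [0, 0, 0]}, {"fingers": 100, "slide": [0, 0, 1.3], "twist": [0, 0, 0]}, {"fingers": 100, "slide": [0, 0, 0], "twist": [0, 0, 0]}, {"fingers": 0, "slide": [0, 0, 0], "twist": [0, 0, 0]}, {"fingers": 0, "slide": [0, 0, 0], "twist": [0, 0, 0]}, {"fingers": 0, "slide": [0, 0, 0], "twist": [0, 0, 0]}, {"fingers": 0, "slide": [0, 0, 0], "twist": [0, 0, 0]}, {"fingers": 0, "slide": [0, 0, 0], "twist": [0, 0, 0]}, {"fingers": 0, "slide": [0, 0, 0], "twist": [0, 0, 0]}, {"fingers": 0, "slide": [0, 0, 0], "twist": [0, 0, 0]}, {"fingers": 0, "slide": [0, 0, 0], "twist": [0, 0, 0]}]}}

```text
time: 8.7
position: [0.4968, -0.2798, 0.0636]
tool_rot: [[0.351, 0.937, 0.002], [0.937, -0.351, -0.001], [-0.0, 0.002, -1.0]]
force: [-0.1, -0.3, 6.2]
grip_width: 0.0229
finger_force: 60.2
```

Run:
```python
from h import *
plan(.649,-.001,.2,113.6);s=env.state();print(s["position"],s["force"],s["qpos"])
```

```text
slide cm [ 31.44   4.51 -13.64] yaw 69.47 twist z -44.13
[ 0.49682749 -0.27983296  0.06363503] [-0.08306431 -0.32372316  6.22894056] [-3.05862479e+01  3.34880812e+01  1.05641981e+02  1.44301243e-03
  4.07356465e+01 -1.00619690e+01]
```

{"fn": "step_arm", "kwargs": {"moves": [{"fingers": 0, "slide": [0, 0, -1.6], "twist": [0, 0, 0]}, {"fingers": 0, "slide": [0, 0, -3], "twist": [0, 0, 0]}, {"fingers": 0, "slide": [0, 0, -3], "twist": [0, 0, 0]}, {"fingers": 0, "slide": [0, 0, -3], "twist": [0, 0, 0]}, {"fingers": 0, "slide": [0, 0, -3], "twist": [0, 0, 0]}, {"fingers": 0, "slide": [2, 0.3, 0], "twist": [0, 0, 0]}, {"fingers": 0, "slide": [3.7, 0.53, 0], "twist": [0, 0, 0]}, {"fingers": 0, "slide": [3.7, 0.53, 0], "twist": [0, 0, 0]}, {"fingers": 0, "slide": [3.7, 0.53, 0], "twist": [0, 0, 0]}, {"fingers": 0, "slide": [3.7, 0.53, 0], "twist": [0, 0, 0]}, {"fingers": 0, "slide": [3.7, 0.53, 0], "twist": [0, 0, 0]}, {"fingers": 0, "slide": [3.7, 0.53, 0], "twist": [0, 0, 0]}, {"fingers": 0, "slide": [3.7, 0.53, 0], "twist": [0, 0, 0]}, {"fingers": 0, "slide": [2.5, 0.4, 0], "twist": [0, 0, 0]}, {"fingers": 0, "slide": [1, 0.1, 0], "twist": [0, 0, 0]}, {"fingers": 0, "slide": [0, 0, 0], "twist": [0, 0, -6.3]}, {"fingers": 0, "slide": [0, 0, 0], "twist": [0, 0, -6.3]}, {"fingers": 0, "slide": [0, 0, 0], "twist": [0, 0, -6.3]}, {"fingers": 0, "slide": [0, 0, 0], "twist": [0, 0, -6.3]}]}}

```text
time: 10.28
position: [0.6477, -0.0014, 0.1983]
tool_rot: [[-0.087, 0.996, -0.001], [0.996, 0.087, -0.0], [-0.0, -0.001, -1.0]]
force: [-0.8, -0.6, -0.8]
grip_width: 0.0231
finger_force: 59.1
```

{"fn": "step_arm", "kwargs": {"moves": [{"fingers": 0, "slide": [0, 0, 0], "twist": [0, 0, -6.3]}, {"fingers": 0, "slide": [0, 0, 0], "twist": [0, 0, -6.3]}, {"fingers": 0, "slide": [0, 0, 0], "twist": [0, 0, -6.3]}, {"fingers": 0, "slide": [0, 0, 0], "twist": [0, 0, 0]}, {"fingers": 0, "slide": [0, 0, 0], "twist": [0, 0, 0]}, {"fingers": 0, "slide": [0, 0, 0], "twist": [0, 0, 0]}]}}

```text
time: 10.78
position: [0.648, -0.0014, 0.1984]
tool_rot: [[-0.397, 0.918, -0.0], [0.918, 0.397, -0.0], [-0.0, -0.0, -1.0]]
force: [-0.2, -0.9, -0.4]
grip_width: 0.023
finger_force: 59.1
```

Run:
```python
from h import *
plan(.649,-.001,.14,113.6);s=env.state();print(s["position"],s["force"],s["qpos"])
p,d=env.capture("top");q,e=env.capture("side");np.savez("t3.npz",p=p,d=d,q=q,e=e)
W=cloud("side",e)
o=np.zeros((600,800,3),np.uint8)
o[:,:400]=cv2.resize(p[100:220,180:260,::-1],(400,600));o[:,400:]=cv2.resize(q[110:230,280:360,::-1],(400,600))
cv2.imwrite("pics/sock1.png",o)
```

```text
slide cm [-0.    0.11  5.84] yaw 113.38 twist z -0.22
[ 0.64800294 -0.00139452  0.19839494] [-0.21901866 -0.93139294 -0.40822146] [-1.17350696e+00  2.82329812e+01  9.16989329e+01 -5.06211421e-03
  6.00750688e+01 -2.45501998e+01]
```

View pics/sock1.png

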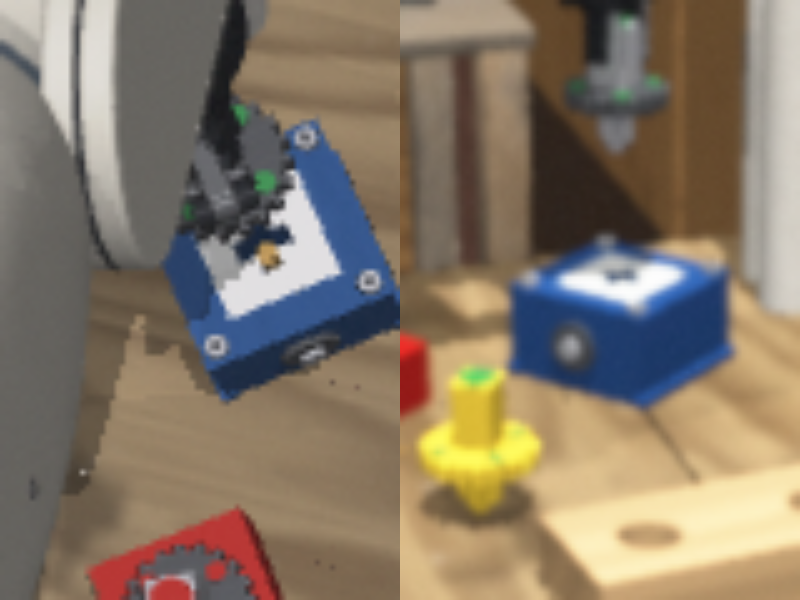

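The pictures show the green gear held level above the gearbox, yaw close to the socket's. I'll measure its offset from the socket in both cameras.

Run:
```python
from h import *
from scipy.optimize import least_squares
f=np.load("t3.npz")
for n,p,d,bx,gb in(("top","p","d",(100,160,160,260),(115,195,190,270)),("side","q","e",(115,300,145,345),(150,295,195,350))):
    D=f[d];I=f[p];W=cloud(n,D);S=cv2.cvtColor(I,cv2.COLOR_RGB2HSV)
    def sel(b,z0,z1,c=1):
        m=np.zeros(D.shape,bool);m[b[0]:b[2],b[1]:b[3]]=1
        return W[m&(W[...,2]>z0)&(W[...,2]<z1)&(D>0)&c]
    P=sel(bx,.174,.192);P=P[np.hypot(*(P[:,:2]-[.648,-.001]).T)<.045]
    h=cv2.convexHull((P[:,:2]*1000).astype(np.float32))[:,0]
    # arc points : outer hull on the camera-visible side
    print(n,len(P),"z",np.percentile(P[:,2],[5,50,95]).round(4))
    r=least_squares(lambda c:np.hypot(*(h-c).T)-32.5,[648,-1],loss="soft_l1",f_scale=.7);print(" centre",r.x.round(2),"res",np.round(r.fun,1))
    G=sel(gb,.055,.068,(S[...,1]<60)&(S[...,2]>140));G=G[np.hypot(*(G[:,:2]-[.649,-.001]).T)<.045]; print(" seat",len(G),rect(G),np.median(G[:,2]))
    B=sel(gb,.055,.068); print(" box",len(B),rect(B))
```

```text
Traceback (most recent call last):
ValueError: operands could not be broadcast together with shapes (400,2,640,3) (2,)
```

```bash
cat > m.py <<'E'
from h import *
from scipy.optimize import least_squares
f=np.load("t3.npz")
for n,p,d,bx,gb in(("top","p","d",(100,160,160,260),(115,195,190,270)),("side","q","e",(115,300,145,345),(150,295,195,350))):
    D=f[d];I=f[p];W=cloud(n,D);S=cv2.cvtColor(I,cv2.COLOR_RGB2HSV)
    def sel(b,z0,z1,c=True):
        m=np.zeros(D.shape,bool);m[b[0]:b[2],b[1]:b[3]]=1
        return W[m&(W[...,2]>z0)&(W[...,2]<z1)&(D>0)&c]
    P=sel(bx,.174,.192);P=P[np.hypot(*(P[:,:2]-[.648,-.001]).T)<.045]
    h=cv2.convexHull((P[:,:2]*1000).astype(np.float32))[:,0]
    print(n,len(P),"z",np.percentile(P[:,2],[5,50,95]).round(4))
    r=least_squares(lambda c:np.hypot(*(h-c).T)-32.5,[648,-1],loss="soft_l1",f_scale=.7);print(" centre",r.x.round(2),"res",np.round(r.fun,1))
    G=sel(gb,.055,.068,(S[...,1]<60)&(S[...,2]>140));G=G[np.hypot(*(G[:,:2]-[.649,-.001]).T)<.045]; print(" seat",len(G),rect(G),np.median(G[:,2]))
    B=sel(gb,.055,.068); print(" box",len(B),rect(B))
E
python3 m.py
```

```text
top 234 z [0.1785 0.1863 0.1896]
 centre [645.49  -1.86] res [ -0.9  -1.6 -17.3 -10.    0.4   0.3  -0.1  -0.    0.1  -0.2  -0.5  -0.3
  -0.1   0.1  -0.5   0.6   0.4]
 seat 324 (array([647.8,  -1.9]), array([57.7, 59.8]), 23.9) 0.060025851203009045
 box 1051 (array([648.5,  -0.8]), array([101.5, 100. ]), 23.8)
side 144 z [0.1784 0.1878 0.1909]
 centre [646.2   -2.84] res [-1.8  0.6  0.8  1.6 -0.4 -1.5 -0.6 -0.6 -0.1  0.6  0.4  1.5  0.4 -0.1
 -0.6 -0.8]
 seat 144 (array([650.8,  -3.2]), array([69.6, 63.5]), 28.4) 0.06238101434707668
 box 475 (array([624.4, -15.1]), array([403.7, 108.9]), 27.2)
```

{"fn": "step_arm", "kwargs": {"moves": [{"fingers": 0, "slide": [-0.06, 0.25, 2], "twist": [0, 0, -0.2]}, {"fingers": 0, "slide": [0, 0, 3], "twist": [0, 0, 0]}, {"fingers": 0, "slide": [0, 0, 2], "twist": [0, 0, 0]}, {"fingers": 0, "slide": [0, 0, 0.9], "twist": [0, 0, 0]}, {"fingers": 0, "slide": [0, 0, 0], "twist": [0, 0, 0]}, {"fingers": 0, "slide": [0, 0, 0], "twist": [0, 0, 0]}, {"fingers": 0, "slide": [0, 0, 0], "twist": [0, 0, 0]}]}}

```text
time: 11.47
position: [0.6519, -0.0006, 0.1208]
tool_rot: [[-0.403, 0.915, 0.002], [0.915, 0.403, -0.0], [-0.001, 0.002, -1.0]]
force: [-0.6, -0.7, -0.8]
grip_width: 0.0231
finger_force: 59.1
```

```bash
python3 - <<'E'
from h import *
plan(.6505,-.001,.118,113.6);s=env.state();print(s["position"],s["force"])
p,d=env.capture("top");q,e=env.capture("side");np.savez("t3.npz",p=p,d=d,q=q,e=e)
o=np.zeros((600,800,3),np.uint8)
o[:,:400]=cv2.resize(p[100:220,180:260,::-1],(400,600));o[:,400:]=cv2.resize(q[130:205,295:345,::-1],(400,600))
cv2.imwrite("pics/sock2.png",o)
E
sed -i 's/.174,.192/.094,.112/;s/(115,300,145,345)/(125,290,200,350)/;s/(100,160,160,260)/(100,180,190,270)/' m.py; python3 m.py
```

```text
slide cm [ 0.02 -0.14  0.28] yaw 113.76 twist z 0.16
[ 6.51882255e-01 -5.98769632e-04  1.20771257e-01] [-0.62882089 -0.71559897 -0.7936674 ]
top 158 z [0.1003 0.1087 0.1115]
 centre [649.83  -0.99] res [ 0.4 -2.8 -1.1  0.7  1.   0.9  0.4  0.8 -0.6 -0.5 -0.2 -0.3  0.3 -0.1
 -0.3 -0.2  0.2  1. ]
 seat 157 (array([634.3,  -8.8]), array([30.9, 61.5]), 30.5) 0.06044677185176181
 box 811 (array([ 6.49e+02, -5.00e-01]), array([101.8, 100. ]), 23.8)
side 115 z [0.1012 0.1088 0.1118]
 centre [650.1   -3.17] res [ 8.  -0.1  0.8  0.8 -1.2 -0.3 -0.2 -1.5  0.2  0.8  1.   1.1 -0.4 -0.7
 -0.9 -0.5]
 seat 128 (array([654.4,  -0.8]), array([77.8, 61.5]), 19.4) 0.06250144859235669
 box 451 (array([627.8, -13.9]), array([408.1, 107.6]), 27.3)
```

View pics/sock2.png

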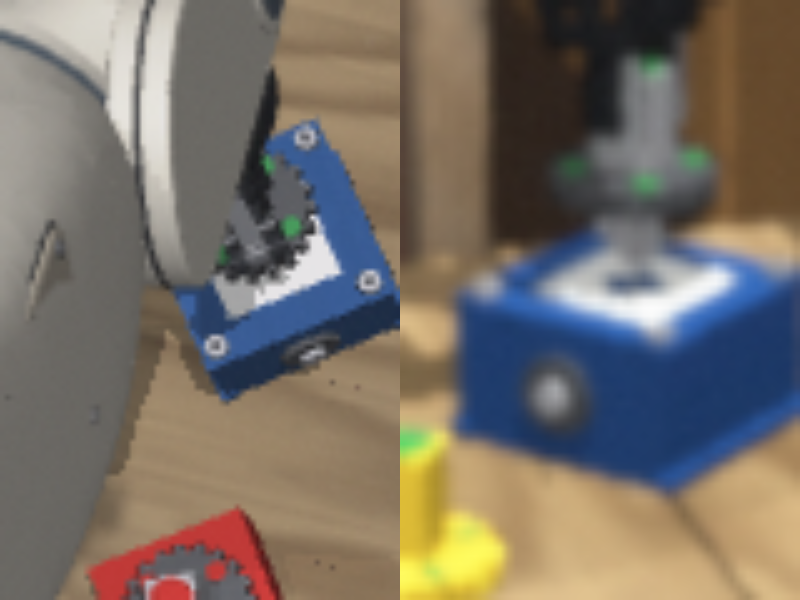

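The gear stem hangs just above the socket, about 1 mm too far in +x by the top camera. I'll correct that and descend gently.

{"fn": "step_arm", "kwargs": {"moves": [{"fingers": 0, "slide": [0.04, -0.08, 0.2], "twist": [0, 0, 0.1]}, {"fingers": 0, "slide": [0, 0, 0.3], "twist": [0, 0, 0]}, {"fingers": 0, "slide": [0, 0, 0.3], "twist": [0, 0, 0]}, {"fingers": 0, "slide": [0, 0, 0.3], "twist": [0, 0, 0]}, {"fingers": 0, "slide": [0, 0, 0], "twist": [0, 0, 0]}, {"fingers": 0, "slide": [0, 0, 0], "twist": [0, 0, 0]}]}}

```text
time: 12.07
position: [0.6498, -0.0005, 0.108]
tool_rot: [[-0.402, 0.916, -0.001], [0.916, 0.402, -0.0], [0.0, -0.0, -1.0]]
force: [0.0, 0.5, -1.2]
grip_width: 0.0227
finger_force: 59.2
```

{"fn": "step_arm", "kwargs": {"moves": [{"fingers": 0, "slide": [0, 0, 0.2], "twist": [0, 0, 0]}, {"fingers": 0, "slide": [0, 0, 0.2], "twist": [0, 0, 0]}, {"fingers": 0, "slide": [0, 0, 0.2], "twist": [0, 0, 0]}, {"fingers": 0, "slide": [0, 0, 0], "twist": [0, 0, 0]}, {"fingers": 0, "slide": [0, 0, 0], "twist": [0, 0, 0]}]}}

```text
time: 12.48
position: [0.6498, -0.0006, 0.1021]
tool_rot: [[-0.402, 0.916, -0.0], [0.916, 0.402, -0.0], [0.0, -0.0, -1.0]]
force: [0.2, -0.4, -1.7]
grip_width: 0.0236
finger_force: 59.2
```

No contact force at 12 mm depth, so the splines are in. Continuing down.

{"fn": "step_arm", "kwargs": {"moves": [{"fingers": 0, "slide": [0, 0, 0.2], "twist": [0, 0, 0]}, {"fingers": 0, "slide": [0, 0, 0.2], "twist": [0, 0, 0]}, {"fingers": 0, "slide": [0, 0, 0.2], "twist": [0, 0, 0]}, {"fingers": 0, "slide": [0, 0, 0.2], "twist": [0, 0, 0]}, {"fingers": 0, "slide": [0, 0, 0.2], "twist": [0, 0, 0]}, {"fingers": 0, "slide": [0, 0, 0.2], "twist": [0, 0, 0]}, {"fingers": 0, "slide": [0, 0, 0], "twist": [0, 0, 0]}, {"fingers": 0, "slide": [0, 0, 0], "twist": [0, 0, 0]}]}}

```text
time: 13.15
position: [0.65, -0.0005, 0.0906]
tool_rot: [[-0.402, 0.916, 0.0], [0.916, 0.402, 0.0], [-0.0, 0.0, -1.0]]
force: [-1.8, -0.4, 5.6]
grip_width: 0.0235
finger_force: 60.0
```

{"fn": "step_arm", "kwargs": {"moves": [{"fingers": 0, "slide": [0, 0, 0.2], "twist": [0, 0, 0]}, {"fingers": 0, "slide": [0, 0, 0.2], "twist": [0, 0, 0]}, {"fingers": 0, "slide": [0, 0, 0.2], "twist": [0, 0, 0]}, {"fingers": 0, "slide": [0, 0, 0.1], "twist": [0, 0, 0]}, {"fingers": 0, "slide": [0, 0, 0], "twist": [0, 0, 0]}, {"fingers": 0, "slide": [0, 0, 0], "twist": [0, 0, 0]}, {"fingers": 0, "slide": [0, 0, 0], "twist": [0, 0, 0]}]}}

```text
time: 13.73
position: [0.6501, -0.0006, 0.084]
tool_rot: [[-0.402, 0.916, 0.0], [0.916, 0.402, -0.0], [-0.0, 0.0, -1.0]]
force: [-3.2, 0.4, 7.7]
grip_width: 0.0231
finger_force: 60.4
```

{"fn": "step_arm", "kwargs": {"moves": [{"fingers": 0, "slide": [0, 0, 0.1], "twist": [0, 0, 0]}, {"fingers": 0, "slide": [0, 0, 0.1], "twist": [0, 0, 0]}, {"fingers": 0, "slide": [0, 0, 0], "twist": [0, 0, 0]}, {"fingers": 0, "slide": [0, 0, 0], "twist": [0, 0, 0]}]}}

```text
time: 14.07
position: [0.6501, -0.0006, 0.0836]
tool_rot: [[-0.402, 0.916, 0.001], [0.916, 0.402, -0.0], [-0.0, 0.0, -1.0]]
force: [-8.7, -0.4, 21.1]
grip_width: 0.023
finger_force: 62.0
```

{"fn": "step_arm", "kwargs": {"moves": [{"fingers": 0, "slide": [0, 0, 0.1], "twist": [0, 0, 0]}, {"fingers": 0, "slide": [0, 0, 0], "twist": [0, 0, 0]}, {"fingers": 0, "slide": [0, 0, 0], "twist": [0, 0, 0]}]}}

```text
time: 14.32
position: [0.6501, -0.0005, 0.0836]
tool_rot: [[-0.402, 0.916, 0.001], [0.916, 0.402, -0.0], [-0.0, 0.001, -1.0]]
force: [-10.2, 0.7, 28.3]
grip_width: 0.023
finger_force: 63.0
```

The force jumped to 28 N with no more travel, so the wheel is on its seat. One check by depth before handing in.

Run:
```python
from h import *
p,d=env.capture("top");W=cloud("top",d)
P=W[100:190,180:270][(d>0)[100:190,180:270]];r=np.hypot(*(P[:,:2]-[.649,-.001]).T)
z=P[(r<.031)&(r>.02),2];print(len(z),np.histogram(z,[.05,.06,.066,.069,.071,.073,.075,.08,.09,.2]))
s=env.state();print(s["position"],s["force"],s["finger_force"],s["time"])
```

```text
179 (array([ 3, 11,  8, 20, 37, 17,  5,  0, 35]), array([0.05 , 0.06 , 0.066, 0.069, 0.071, 0.073, 0.075, 0.08 , 0.09 ,
       0.2  ]))
[ 6.50079635e-01 -5.62919547e-04  8.35908301e-02] [-9.76735895  0.17335801 27.79142155] 63.026511669158936 14.3667
```

The wheel top is at 72 mm, which is fully home.

```bash
python3 -c "
from workcell import env
print(env.finish_job())"
```

```text
the job is handed in; nothing more can be done
None
```

The red gear is seated in the 80 mm reject nest and released, and the green gear is meshed, fully home in the gearbox and still held pressed down with about 28 N. I handed the job in at about 14.4 s of the 48 s; the judge's verdict was not shown.

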